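# Close a two-part plaster casting mould against its knock-out pin

## Task

Take the loose plaster mould half with the round hollow from the ware board, stand it in the lane of the plywood casting cradle with its hollow towards the fixed half, and push it steadily, without ramming, against the sprung pin until the two halves meet fully, face to face. Finish while still holding the mould shut against the spring, so that I can put the strap on: do not let go. Leave the other things on the table where they are.

Things in the scene. Friction and masses are not known exactly. Their poses are not given: they have to be found in the camera images.
- mould_center (a point): centre (half-way up) of the loose plaster mould half to be used: an upright white block, 60 mm along x, 56 mm along y, 72 mm tall, about 0.26 kg. Its +x face is the mating face, with a round hollow in the upper part. Stands on the ware board, the top of which is 14 mm above the table; best grasped across its two plain sides (along its y, 56 mm)
- mould_face (a point): centre of the mating (+x) face of the loose mould half, 30 mm along +x from its centre, 36 mm above its underside; same axes as the mould half
- square_center (a point): centre of the other loose mould half on the ware board: same plaster, same size, but with a square-cornered hollow (32 mm wide, 16 mm deep, 32 mm down from the top). Not wanted, leave it
- mould: the same loose mould half, origin at the centre of its underside, same axes. Its hollow is half of a small cup: a half-circle of radius 16 mm, open at the top and to +x, reaching 32 mm down from the top; below it the face is solid
- cradle: fixed casting cradle, a plywood bed 340 mm (x) by 140 mm (y), 12 mm thick, origin at the centre of its underside; +x is the push direction. Two rails 8 mm high on the bed make a lane 62 mm wide about y = 0, from x = -105 to +40 mm, with a flared mouth from x = -141 mm, open to -x. The fixed half ends the lane; behind it are a heel board and the pin's spring housing
- back_half: the fixed plaster half in the cradle, 60 x 56 x 72 mm, standing on the bed (underside 12 mm above the table); its round hollow faces -x of the cradle, up to the loose half
- back_face (a point): centre of the fixed half's mating face, 40 mm along the cradle's +x from its origin, 48 mm above the table (36 mm above the bed); axes as the cradle, +x is the push direction. The loose half is home when mould_face lies here and the axes agree
- pin_tip (a point): centre of the flat front of the sprung knock-out pin, a steel disc 16 mm across in the lane, 24 mm above the bed, standing 24 mm out of the fixed half's face when free; it moves along the cradle's +x
- pin (a joint): how far the knock-out pin is pushed in, m: 0 free, 0.024 when the two mould halves touch (the hard stop). Its spring takes 3 N to start and 10 N at the hard stop, and pushes the mould half out again if let go
- ware_board: fixed plywood board, 360 x 190 x 14 mm, on which the two loose mould halves and the rib stand; origin at the centre of its underside
- rib: wooden potter's rib, 34 x 70 x 5 mm, lying flat on the ware board between the mould halves; leave it; origin at the centre of its underside
- loop_tool: loop trimming tool, about 160 mm long, lying on the table; leave it; origin underneath, 73 mm from the loop's end
- bisque_cup: terracotta cup, 72 mm wide, 70 mm high; leave it; origin at the centre of its underside
- guide_stick: thin wooden stick, 25 x 240 x 7 mm, on the table; leave it; origin at the centre of its underside
- water_bottle: white plastic bottle, 52 mm wide, 130 mm high; leave it; origin at the centre of its underside

How it is judged:
By the outcome, as a careful person would: the job done as asked, in the order asked, and still so for the second after the job is handed in, while the arm keeps its last pose, push and grip.
It also fails if it takes over 45 s, if anything falls off the work surface, if the arm or the gripper's body presses on something with over 40 N, if the wrist force passes 120 N, or if a joint passes its speed limit or range.

## Robot

A 7-joint arm with a two-finger parallel gripper is mounted at the origin on the work surface. World frame = base frame: x ahead of the robot, y to its left, z up, the work surface at z = 0. Lengths are in m, angles in degrees, forces in N, time in s.
With the tool pointing down it reaches from about 0.425 to 0.8 m from the base axis. Payload 8.3 kg.
Tool frame: the origin (TCP) lies midway between the tips of the shut fingers; the grasp point (between the pads) lies 19 mm behind it; z points along the fingers, x is the direction in which the jaws open and shut, and the axes are right-handed (so a half turn about z gives the same grasp; the last joint's range is limited). The gripper opens to 85 mm and grips with 20 to 120 N. Pads are 22 mm wide; open, the fingers measure 114 mm over their backs; the gripper's body (76 mm by 85 mm) begins 54 mm behind the grasp point. The pads swing forward as they close: fully open they stand 13 mm farther back than shut.
Start: joints at [66.182, 21.967, 0.94, 78.501, -0.361, 79.538, -2.664], TCP at [0.216, -0.586, 0.194] pointing down, gripper open.
Joint ranges: [-169.22, 169.22], [-14.56, 117.87], [-87.37, 89.26], [10.42, 133.3], [-82.24, 262.24], [0.94, 117.77], [-172.7, 172.7]. Speed limits (degrees/s): [136.94, 136.94, 172.46, 172.46, 180, 180, 180].

## Interface

Orientations are given as a 3x3 rotation matrix whose columns are the frame's x, y, z axes.
In Python, from rig import env gives the robot as it stands. The module is installed in compiled form; this text tells all that it offers.
- The arm moves only by the tool move_arm, never from a script. Its argument "deltas" is a list of rows, each a list of 5 numbers: the finger opening in cm, from 0 to 8.54, then the shift along the tool's x, y, z in cm, then the turn about the tool's z in degrees. In form: [[hand, dx, dy, dz, spin], ...]. A call has 1 to 12 rows; each row shifts and turns the pose as measured when the row begins, along the tool's axes as they then stand; what a row does not reach is not made up. A row lasts 1/10 s, in which the tool goes at most 50 mm and 8.59 degrees, less where a joint would pass 70% of its speed; a pose out of reach is approached as far as the arm can. A call with a gripper value outside its range is refused whole. The fingers move at their own pace and stop on an object; the grip force is fixed at half the most. Time passes only in rows, so rows that do not move let the fingers close. It gives the time, the measured TCP pose, the force and the opening at its end, in the units of the state.
- env.observe(): the state, without advancing time (a new reading comes with each control period).
- env.camera(name): name is "side" or "top" or "wrist"; returns a dict with "frame" (420x560x3 uint8, red, green, blue), "camera_matrix" (3x3 intrinsics, pixels), "k1" (the pictures are not rectified: a ray, as slopes to the right and down, at radius r is drawn at 1 + k1 r^2 times it, then the intrinsics apply), "R" (3x3) and "t" (3): a world point X has camera coordinates R X + t. Camera axes: x right, y down, z forward; pixel columns grow to the right and rows downward; lengths in m; the calibration is good to about 2 mm. A picture is of the moment at which its call begins. There is no depth.
- env.hand_in(): hands the job in, once; it reports no verdict.
Trained networks look in a picture, given as the dict that the camera call returned (one of the last four; its "shot" number tells which), for a name from the list of things; names that differ only in an ending like _2 or _b are one class to them, and where a whole thing is asked for, a point or a joint stands for the part that bears it (a point fixed in the world has none). Each returns a list of dicts, best first, with "confidence" (0 to 1); they miss things now and then, are a little off and sometimes report something else, mostly with a low value. They report only what shows in the picture. A call takes as long as a camera call.
- env.trace(target, picture): "region" (420x560 bool, what is visible of it) and "centre" ([column, row] in pixels, amid what is visible of it).
The state is a dict: "time": time; "joint_positions": joint angles; "qd": joint speeds; "effort": joint torques, N m; "ee_pos": TCP position; "ee_rot": TCP orientation; "contact_force": force on the tool from outside, world axes, zero at the start; "torque": the same for the moment, N m; "gripper_width": finger opening in m.
Only numpy, scipy, OpenCV 4.12 (cv2) and the standard library are available. Lean on these libraries where they do the work, as an engineer would, in place of code of your own. Each camera call takes 0.05 s, during which the arm holds its last target. There are 200 camera calls.

## Working session

There is one attempt and no reset: what is moved stays moved. The work goes in short steps, Python scripts to look and compute and a tool call to move; the robot and the scene stay as the last step left them, time stands still between calls to the robot, and variables do not carry over. Pictures are saved under pics/ and viewed, about 8 in all and at most 12, crops included, and the job is handed in when it is done.

Besides the shell and the picture viewer there is one more tool, called after ">>>" by a JSON object that holds its "fn" and its "kwargs". move_arm: Moves the arm, as the interface text tells. Its arguments: {"type":"object","properties":{"deltas":{"type":"array"}},"required":["deltas"]}

```bash
mkdir -p pics; cat > h.py <<'E'
import numpy as np, cv2
from rig import env
def ray(p,uv):
    K=p["camera_matrix"];d=np.array([p["k1"],0,0,0,0.])
    q=cv2.undistortPoints(np.array([[uv]],float),np.array(K),d)[0,0]
    R=np.array(p["R"]);t=np.array(p["t"]);o=-R.T@t
    return o,R.T@np.array([q[0],q[1],1])
def atz(p,uv,z):
    o,d=ray(p,uv);return o+d*(z-o[2])/d[2]
def proj(p,X):
    return cv2.projectPoints(np.array(X,float).reshape(-1,3),cv2.Rodrigues(np.array(p["R"]))[0],np.array(p["t"],float),np.array(p["camera_matrix"]),np.array([p["k1"],0,0,0,0.]))[0][:,0]
def save(p,n): cv2.imwrite("pics/"+n,cv2.cvtColor(p["frame"],cv2.COLOR_RGB2BGR))
E
python3 - <<'E'
from h import *
np.set_printoptions(precision=3,suppress=True)
s=env.observe();print(s["ee_pos"],s["ee_rot"],s["time"])
for c in ["top","side"]:
    p=env.camera(c);save(p,c+"0.png");print(c,-np.array(p["R"]).T@p["t"])
    for n in ["mould","mould_center","square_center","cradle","back_half","pin","ware_board","rib"]:
        for r in env.trace(n,p)[:2]:
            print(n,round(r["confidence"],2),np.round(r["centre"],1),r["region"].sum(),atz(p,r["centre"],0.05))
E
```

```text
[ 0.216 -0.586  0.193] [[ 0.346 -0.938 -0.001]
 [-0.938 -0.346  0.002]
 [-0.002  0.    -1.   ]] 0.0
top [ 0.347 -0.03   1.245]
mould 0.71 [372.  230.1] 598 [ 0.408 -0.286  0.05 ]
mould_center 0.96 [373.7 228.1] 565 [ 0.414 -0.29   0.05 ]
square_center 0.95 [386.5 166.1] 611 [ 0.588 -0.333  0.05 ]
cradle 0.92 [221.2 179.2] 5531 [0.558 0.133 0.05 ]
back_half 0.93 [221.3 151.2] 598 [0.638 0.132 0.05 ]
pin 0.39 [220.4 163.5] 62 [0.602 0.135 0.05 ]
ware_board 0.79 [372.9 206.2] 6621 [ 0.475 -0.291  0.05 ]
ware_board 0.4 [371.9 200.5] 327 [ 0.491 -0.288  0.05 ]
rib 0.76 [377.2 200.7] 253 [ 0.49  -0.303  0.05 ]
rib 0.3 [220.1 165.5] 49 [0.597 0.136 0.05 ]
side [0.3   1.06  1.012]
mould 0.87 [308.6 177. ] 408 [ 0.404 -0.278  0.05 ]
mould_center 0.9 [306.9 173.8] 396 [ 0.413 -0.298  0.05 ]
square_center 0.64 [265.  164.6] 339 [ 0.585 -0.335  0.05 ]
cradle 0.85 [244.8 259.3] 3888 [0.551 0.183 0.05 ]
cradle 0.65 [255.1 332.1] 246 [0.467 0.436 0.05 ]
back_half 0.79 [225.9 246.5] 603 [0.623 0.139 0.05 ]
pin 0.58 [235.5 254.1] 25 [0.585 0.166 0.05 ]
ware_board 0.6 [284.8 185.2] 2022 [ 0.486 -0.211  0.05 ]
rib 0.67 [288.  178.8] 88 [ 0.48  -0.254  0.05 ]
```

View pics/top0.png

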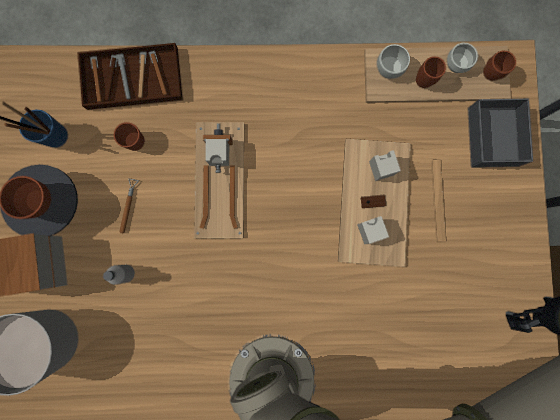

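View pics/side0.png

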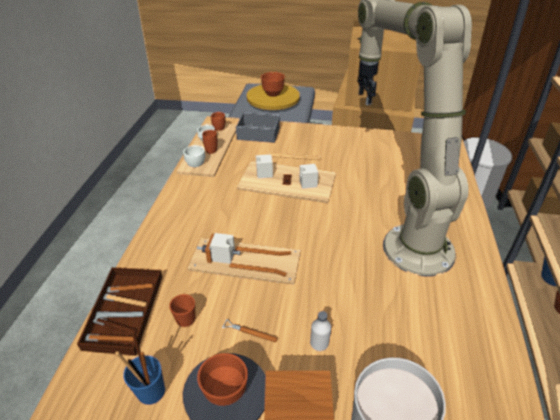

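Top view: the cradle is near (221,179) with its push direction up in the image (+x). The lower white block at (374,229) is called the round mould and the upper one at (386,166) the square one. I'll check the hollows with an enlarged crop.

```bash
python3 - <<'E'
from h import *
np.set_printoptions(precision=4,suppress=True)
p=env.camera("top");f=p["frame"][:,:,::-1]
a=cv2.resize(f[140:250,335:415],None,fx=5,fy=5,interpolation=cv2.INTER_CUBIC)
b=cv2.resize(f[115:245,185:257],None,fx=4.2,fy=4.2,interpolation=cv2.INTER_CUBIC)
h=550;o=np.zeros((h,a.shape[1]+b.shape[1],3),np.uint8);o[:,:400]=a[:h];o[:b.shape[0],400:]=b[:h]
cv2.imwrite("pics/crop1.png",o)
for n,z in [("cradle",0.012),("ware_board",0.014),("mould_center",0.086),("back_half",0.084)]:
    r=env.trace(n,p)[0]
    c=max(cv2.findContours(r["region"].astype(np.uint8),0,1)[0],key=len)
    bx=cv2.boxPoints(cv2.minAreaRect(c))
    w=np.array([atz(p,q,z)[:2] for q in bx])
    print(n,w.mean(0),w.tolist(),[np.linalg.norm(w[i]-w[i-1]) for i in range(4)],np.degrees(np.arctan2(*(w[1]-w[0])[::-1])))
E
```

```text
cradle [0.5672 0.1441] [[0.7377854832290127, 0.2168498340477827], [0.7362285178583212, 0.07082659502835782], [0.39625743813351966, 0.07319615586300977], [0.39858449743543356, 0.21544590266920788]] [np.float64(0.3392038911726274), np.float64(0.14603153931562052), np.float64(0.33997933741302055), np.float64(0.1422687796792469)] -90.61089018990671
ware_board [ 0.4932 -0.3013] [[0.31902331570898645, -0.19115117155076874], [0.6799975855726947, -0.2195536081689813], [0.6668964622216942, -0.41411284117676206], [0.3069160787678796, -0.3801864921979043]] [np.float64(0.18942264288757416), np.float64(0.3620899362168036), np.float64(0.19499983226052797), np.float64(0.36157554345750575)] -4.4989187064066725Traceback (most recent call last):
  File "<stdin>", line 9, in <module>
IndexError: list index out of range
```

View pics/crop1.png

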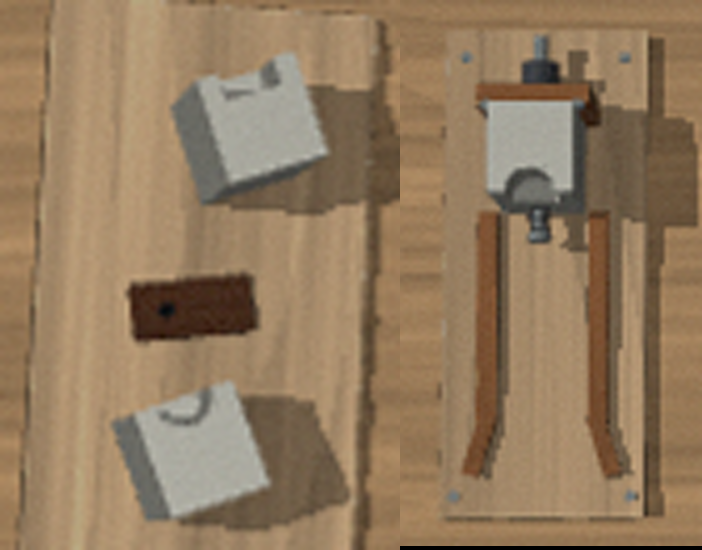

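Confirmed: the lower block has the round hollow, facing up and slightly left in the image. The upper block has the square one. Next I compute the poses from the top-face corners I read off the crop.

```bash
cat >> h.py <<'E'
def tool(target,axis):
    """shift in tool axes (cm) to world target TCP, and spin to bring tool x along +-axis(deg)"""
    s=env.observe();R=np.array(s["ee_rot"]);d=R.T@(np.array(target)-s["ee_pos"])*100
    a=np.degrees(np.arctan2(R[1,0],R[0,0]));w=(axis-a+90)%180-90
    return d,-w   # tool z points down
E
python3 - <<'E'
from h import *
np.set_printoptions(precision=4,suppress=True)
p=env.camera("top")
def W(pts,s,off,z): return np.array([atz(p,(np.array(q)+.5)/s-.5+off,z)[:2] for q in pts])
m=W([(135,415),(231,383),(270,485),(170,517)],5,[335,140],.086)
yaw=np.degrees(np.arctan2(*((m[0]-m[3])+(m[1]-m[2]))[::-1]))
print("mould",m.mean(0),yaw,[np.linalg.norm(m[i]-m[i-1]) for i in range(4)])
b=W([(84,100),(186,100),(184,194),(87,196)],4.2,[185,115],.084)
print("back",b.mean(0),b.tolist(),np.degrees(np.arctan2(*((b[0]-b[3])+(b[1]-b[2]))[::-1])))
r=W([(98,212),(190,212),(188,415),(97,418)],4.2,[185,115],.020);print("rails",r.tolist())
c=np.append(m.mean(0),.17)
print(tool(c,yaw+90))
E
```

```text
mould [ 0.4079 -0.2857] 17.873910671660276 [np.float64(0.057691065979284285), np.float64(0.05500018280066046), np.float64(0.058451485694558596), np.float64(0.056763622204836016)]
back [0.6337 0.1399] [[0.6656613344373994, 0.17328447316925943], [0.6648986171522816, 0.10675573121650553], [0.6023865729231181, 0.10832172960043251], [0.6018571436251163, 0.17128472610867274]] 0.1967432836828253
rails [[0.6046492360754864, 0.17486217081576122], [0.603839974503915, 0.11189393468478245], [0.4637811831038926, 0.11375257830117294], [0.46267397790742776, 0.17534245841551527]]
(array([-21.5921, -28.399 ,   2.3611]), np.float64(2.3450754035766295))
```

>>> {"fn": "move_arm", "kwargs": {"deltas": [[8.5, -2.4, -3.15, 0, 0], [8.5, -2.4, -3.15, 0, 0], [8.5, -2.4, -3.15, 0, 0], [8.5, -2.4, -3.15, 0, 0], [8.5, -2.4, -3.15, 0, 0], [8.5, -2.4, -3.15, 0, 0], [8.5, -2.4, -3.15, 0, 0], [8.5, -2.4, -3.15, 0, 0], [8.5, -2.4, -3.15, 0, 0], [8.5, 0, 0, 0, 2.3], [8.5, 0, 0, 0, 0]]}}

```text
time: 2.25
ee_pos: [0.4137, -0.2749, 0.1932]
ee_rot: [[0.305, -0.952, 0.001], [-0.952, -0.305, -0.003], [0.003, 0.0, -1.0]]
contact_force: [0.2, -0.1, 0.1]
gripper_width: 0.085
```

```bash
python3 - <<'E'
from h import *
np.set_printoptions(precision=4,suppress=True)
s=env.observe();print(s["ee_pos"],s["ee_rot"],s["contact_force"])
p=env.camera("wrist");save(p,"w1.png");print(-np.array(p["R"]).T@p["t"])
r=env.trace("mould_center",p)
print([(x["confidence"],x["centre"]) for x in r])
print(tool([.408,-.286,.17],108))
E
```

```text
[ 0.4137 -0.2749  0.1932] [[ 0.3047 -0.9525  0.0008]
 [-0.9525 -0.3047 -0.0033]
 [ 0.0034  0.0002 -1.    ]] [ 0.1961 -0.0751  0.0558]
[ 0.4805 -0.2541  0.3722]
[(0.56, [290.8, 192.9])]
(array([0.8448, 0.849 , 2.3185]), np.float64(-0.22179693329832162))
```

View pics/w1.png

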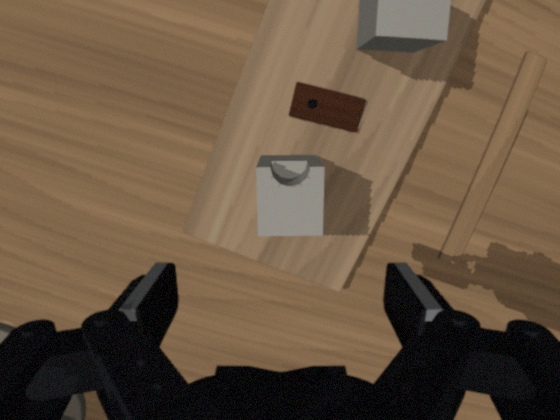

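Wrist view: the mould's top face has corners near (257,168), (324,167), (323,235) and (258,236), and the round hollow is at the top.

```bash
python3 - <<'E'
from h import *
np.set_printoptions(precision=4,suppress=True)
p=env.camera("wrist");f=p["frame"]
g=cv2.cvtColor(f,cv2.COLOR_RGB2GRAY)[155:245,240:340]
_,m=cv2.threshold(g,165,255,cv2.THRESH_BINARY)
c=max(cv2.findContours(m,0,1)[0],key=cv2.contourArea);print(cv2.minAreaRect(c),cv2.boundingRect(c))
for q in [[(257,168),(324,167),(323,235),(258,236)]]:
    w=np.array([atz(p,x,.086)[:2] for x in q]);print(w.mean(0),np.degrees(np.arctan2(*((w[0]-w[3])+(w[1]-w[2]))[::-1])),[np.linalg.norm(w[i]-w[i-1]) for i in range(4)])
    d=tool([*w.mean(0),.036],108);print(d)
E
```

```text
Traceback (most recent call last):
ValueError: max() iterable argument is empty
```

```bash
python3 - <<'E'
from h import *
np.set_printoptions(precision=4,suppress=True)
p=env.camera("wrist");f=p["frame"]
g=cv2.cvtColor(f,cv2.COLOR_RGB2GRAY)[155:245,240:340]
hs=cv2.cvtColor(f,cv2.COLOR_RGB2HSV)[155:245,240:340]
m=((hs[:,:,1]<25)&(g>120)).astype(np.uint8);print(g.max())
c=max(cv2.findContours(m,0,1)[0],key=cv2.contourArea);print(cv2.minAreaRect(c),cv2.boundingRect(c))
for q in [[(257,168),(324,167),(323,235),(258,236)]]:
    w=np.array([atz(p,x,.086)[:2] for x in q]);print(w.mean(0),np.degrees(np.arctan2(*((w[0]-w[3])+(w[1]-w[2]))[::-1])),[np.linalg.norm(w[i]-w[i-1]) for i in range(4)])
    d=tool([*w.mean(0),.036],108);print(d)
E
```

```text
148
((49.0, 44.5), (67.0, 66.0), 90.0) (16, 11, 67, 68)
[ 0.4065 -0.2888] 18.175032149455525 [np.float64(0.05913541035261201), np.float64(0.054626975715101854), np.float64(0.05914890811228132), np.float64(0.055986627938359346)]
(array([ 0.9432,  0.9609, 15.7007]), np.float64(-0.366686011389902))
```

>>> {"fn": "move_arm", "kwargs": {"deltas": [[8.5, 0.94, 0.96, 0, -0.3], [8.5, 0, 0, 3, 0], [8.5, 0, 0, 4, 0], [8.5, 0, 0, 4, 0], [8.5, 0, 0, 3, 0], [8.5, 0, 0, 1.5, 0], [8.5, 0, 0, 0, 0]]}}

```text
time: 3.15
ee_pos: [0.4026, -0.2986, 0.034]
ee_rot: [[0.297, -0.955, 0.003], [-0.955, -0.297, -0.007], [0.008, -0.0, -1.0]]
contact_force: [-0.2, 0.0, 1.1]
gripper_width: 0.0851
```

```bash
python3 - <<'E'
from h import *
np.set_printoptions(precision=4,suppress=True)
s=env.observe();print(s["contact_force"])
print(tool([.4065,-.2888,.035],108.1))
E
```

```text
[-0.2085  0.0075  1.0994]
(array([-0.8182, -0.6663, -0.1027]), np.float64(-0.8228870744983396))
```

>>> {"fn": "move_arm", "kwargs": {"deltas": [[8.5, -0.8, -0.65, 0, -0.8], [8.5, 0, 0, 0, 0], [8.5, 0, 0, 0, 0]]}}

```text
time: 3.45
ee_pos: [0.4071, -0.2903, 0.0361]
ee_rot: [[0.309, -0.951, 0.004], [-0.951, -0.309, -0.009], [0.01, -0.001, -1.0]]
contact_force: [0.7, 0.0, 0.6]
gripper_width: 0.0846
```

```bash
python3 - <<'E'
from h import *
np.set_printoptions(precision=4,suppress=True)
s=env.observe();print(s["contact_force"])
print(tool([.4065,-.2888,.035],108.1))
E
```

```text
[0.7472 0.0224 0.6213]
(array([-0.1568,  0.0091,  0.1086]), np.float64(-0.07987317997782384))
```

>>> {"fn": "move_arm", "kwargs": {"deltas": [[8.5, -0.16, 0, 0.1, 0], [4, 0, 0, 0, 0], [4, 0, 0, 0, 0], [4, 0, 0, 0, 0], [4, 0, 0, 0, 0], [4, 0, 0, 0, 0], [4, 0, 0, 0, 0], [4, 0, 0, 0, 0]]}}

```text
time: 4.25
ee_pos: [0.4083, -0.2893, 0.038]
ee_rot: [[0.31, -0.951, 0.008], [-0.951, -0.31, -0.012], [0.014, -0.004, -1.0]]
contact_force: [-0.7, 1.2, 0.6]
gripper_width: 0.0539
```

>>> {"fn": "move_arm", "kwargs": {"deltas": [[4, 0, 0, 0, 0], [4, 0, 0, -1, 0], [4, 0, 0, -2, 0], [4, 0, 0, -3, 0], [4, 0, 0, -3, 0], [4, 0, 0, -2, 0], [4, 0, 0, 0, 0]]}}

```text
time: 4.95
ee_pos: [0.4047, -0.2869, 0.1517]
ee_rot: [[0.31, -0.951, 0.003], [-0.951, -0.31, -0.008], [0.009, -0.0, -1.0]]
contact_force: [0.9, 0.1, -3.6]
gripper_width: 0.0537
```

```bash
python3 - <<'E'
from h import *
np.set_printoptions(precision=4,suppress=True)
s=env.observe();print(s["contact_force"],s["joint_positions"])
R=np.array(s["ee_rot"]);T=np.array([.432,.144,.155])
print(R.T@(T-s["ee_pos"])*100, tool(T,89.6))
E
```

```text
[ 0.912   0.0784 -3.5528] [ 42.793    7.8471 -12.4707 101.8503   2.1271  70.1203 -42.2444]
[-40.1271 -15.9312  -0.6678] (array([-40.1271, -15.9312,  -0.6678]), np.float64(18.43150302185444))
```

>>> {"fn": "move_arm", "kwargs": {"deltas": [[4, 0, 0, 0, 6], [4, 0, 0, 0, 6], [4, 0, 0, 0, 6], [4, 0, -1.5, 0, 0.4], [4, -1.5, -1.5, 0, 0], [4, -3, 0, 0, 0], [4, -4, 0, 0, 0], [4, -4, 0, 0, 0], [4, -4, 0, 0, 0], [4, -4, 0, 0, 0], [4, -4, 0, 0, 0], [4, 0, 0, 0, 0]]}}

```text
time: 6.15
ee_pos: [0.4327, -0.0334, 0.1366]
ee_rot: [[-0.026, -1.0, -0.014], [-1.0, 0.026, -0.002], [0.002, 0.014, -1.0]]
contact_force: [0.5, 0.0, -4.7]
gripper_width: 0.0538
```

```bash
python3 - <<'E'
from h import *
np.set_printoptions(precision=4,suppress=True)
s=env.observe();print(s["contact_force"])
T=np.array([.442,.144,.14])
print(tool(T,89.6))
E
```

```text
[ 0.4592  0.0183 -4.6993]
(array([-17.7561,  -0.4614,  -0.3856]), np.float64(-1.1066045262942907))
```

>>> {"fn": "move_arm", "kwargs": {"deltas": [[4, -2, -0.2, -0.2, -1.1], [4, -3, -0.2, -0.2, 0], [4, -4, 0, 0, 0], [4, -4, 0, 0, 0], [4, -2, 0, 0, 0], [4, 0, 0, 0, 0], [4, 0, 0, 0, 0]]}}

```text
time: 6.85
ee_pos: [0.4336, 0.1195, 0.1331]
ee_rot: [[-0.007, -1.0, -0.024], [-1.0, 0.007, -0.003], [0.003, 0.024, -1.0]]
contact_force: [0.7, -0.0, -3.0]
gripper_width: 0.0538
```

```bash
python3 - <<'E'
from h import *
np.set_printoptions(precision=4,suppress=True)
s=env.observe();print(s["contact_force"])
print(tool([.442,.144,.10],89.6))
p=env.camera("wrist");save(p,"w2.png")
for n in ["mould_center","back_half","pin"]:
    for r in env.trace(n,p)[:1]: print(n,r["confidence"],r["centre"])
E
```

```text
[ 0.6893 -0.0107 -3.0147]
(array([-2.4701, -0.9032,  3.282 ]), np.float64(0.023042750683828217))
mould_center 0.71 [281.8, 256.9]
```

View pics/w2.png

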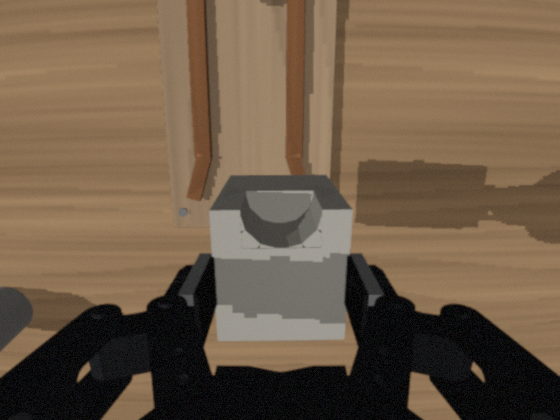

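The wrist view shows the mould held square with its hollow forward. Its front is around columns 213–350, and the lane rails' inner edges are near columns 210 and 287 at row 150. I'll measure the lane with this camera.

```bash
python3 - <<'E'
from h import *
np.set_printoptions(precision=4,suppress=True)
p=env.camera("wrist");s=env.observe();e=np.array(s["ee_pos"])
for rr in [(208,287,60),(210,287,150)]:
    w=[atz(p,(c,rr[2]),.02) for c in rr[:2]];print("rail",w,(w[0]+w[1])/2)
zt=e[2]-.024+.072
for q in [(213,210),(351,210),(345,338),(218,339)]: print("mould",atz(p,q,zt)-e)
E
```

```text
rail [array([0.5358, 0.1718, 0.02  ]), array([0.5349, 0.1107, 0.02  ])] [0.5353 0.1412 0.02  ]
rail [array([0.4657, 0.1743, 0.02  ]), array([0.465, 0.111, 0.02 ])] [0.4653 0.1426 0.02  ]
mould [0.0322 0.0243 0.048 ]
mould [ 0.0317 -0.0287  0.048 ]
mould [-0.0276 -0.0294  0.048 ]
mould [-0.0274  0.0264  0.048 ]
```

>>> {"fn": "move_arm", "kwargs": {"deltas": [[4, -1.2, 0.5, 0, 0], [4, -1, 0.3, 1, 0.2], [4, 0, 0, 2, 0], [4, 0, 0, 1.5, 0], [4, 0, 0, 0, 0], [4, 0, 0, 0, 0]]}}

```text
time: 7.7
ee_pos: [0.4252, 0.1428, 0.0893]
ee_rot: [[-0.017, -1.0, -0.02], [-1.0, 0.017, -0.002], [0.002, 0.02, -1.0]]
contact_force: [0.3, -0.0, -3.0]
gripper_width: 0.0538
```

```bash
python3 - <<'E'
from h import *
np.set_printoptions(precision=4,suppress=True)
print(tool([.426,.1442,.04],89.3),env.observe()["contact_force"])
E
```

```text
(array([-0.1515, -0.176 ,  4.9222]), np.float64(-0.2842750880929543)) [ 0.2767 -0.012  -2.9529]
```

>>> {"fn": "move_arm", "kwargs": {"deltas": [[4, -0.12, -0.1, 1, -0.3], [4, 0, 0, 1.5, 0], [4, 0, 0, 1.2, 0], [4, 0, 0, 0.5, 0], [4, 0, 0, 0, 0], [4, 0, 0, 0, 0]]}}

```text
time: 8.3
ee_pos: [0.4277, 0.1449, 0.0472]
ee_rot: [[-0.012, -1.0, -0.015], [-1.0, 0.012, -0.001], [0.001, 0.015, -1.0]]
contact_force: [0.7, -0.6, -2.1]
gripper_width: 0.054
```

```bash
python3 - <<'E'
from h import *
np.set_printoptions(precision=4,suppress=True)
print(tool([.426,.1442,.037],89.3),env.observe()["contact_force"])
p=env.camera("wrist");save(p,"w3.png")
E
```

```text
(array([0.0759, 0.1512, 1.0271]), np.float64(-7.337713793731382e-05)) [ 0.7457 -0.5529 -2.1123]
```

View pics/w3.png

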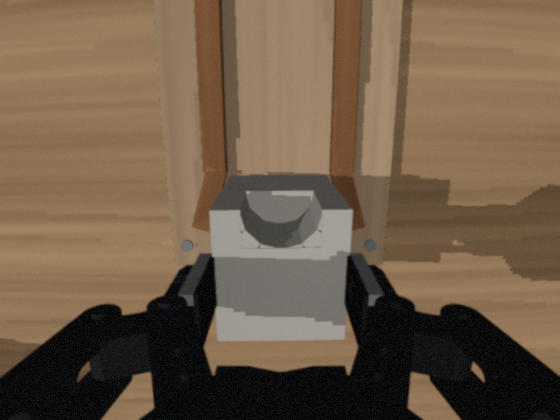

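The wrist view puts the mould at the lane mouth. The lane's inner edges are at columns 227 and 330 (middle 278.5) and the mould's front foot is centred near 281, so it needs to go about 1.5 mm to +y. I'll shift it and lower it.

>>> {"fn": "move_arm", "kwargs": {"deltas": [[4, -0.15, 0, 0.3, 0], [4, 0, 0, 0.3, 0], [4, 0, 0, 0.2, 0], [4, 0, 0, 0.2, 0], [4, 0, 0, 0, 0]]}}

```text
time: 8.85
ee_pos: [0.4286, 0.1467, 0.0376]
ee_rot: [[-0.013, -1.0, -0.013], [-1.0, 0.013, -0.001], [0.001, 0.013, -1.0]]
contact_force: [0.4, -0.2, -2.5]
gripper_width: 0.0537
```

>>> {"fn": "move_arm", "kwargs": {"deltas": [[4, 0, 0, 0.1, 0], [4, 0, 0, 0.1, 0], [4, 0, 0, 0.1, 0]]}}

```text
time: 9.15
ee_pos: [0.4288, 0.1471, 0.0363]
ee_rot: [[-0.012, -1.0, -0.012], [-1.0, 0.012, -0.001], [0.001, 0.012, -1.0]]
contact_force: [-7.2, -2.6, 14.7]
gripper_width: 0.0537
```

>>> {"fn": "move_arm", "kwargs": {"deltas": [[4, 0.1, -0.2, -0.05, 0], [4, 0, -0.5, 0, 0], [4, 0, -0.5, 0, 0], [4, 0, -0.5, 0, 0], [4, 0, -0.3, 0, 0]]}}

```text
time: 9.65
ee_pos: [0.4507, 0.1457, 0.0368]
ee_rot: [[-0.013, -1.0, -0.011], [-1.0, 0.013, -0.001], [0.002, 0.011, -1.0]]
contact_force: [-0.1, 0.9, -2.3]
gripper_width: 0.054
```

```bash
python3 - <<'E'
from h import *
np.set_printoptions(precision=4,suppress=True)
s=env.observe();print(s["contact_force"],s["torque"])
p=env.camera("wrist");save(p,"w4.png")
E
```

```text
[-0.1256  0.8704 -2.3364] [ 0.0052 -0.0845 -0.0024]
```

View pics/w4.png

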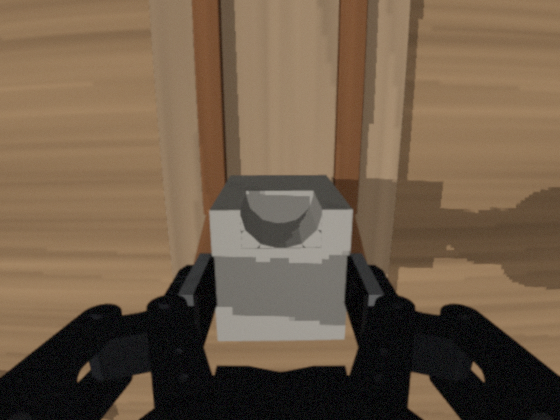

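In the lane: rails' inner edges are at columns 226 and 335, with the mould's foot at 230–333. Now I advance.

>>> {"fn": "move_arm", "kwargs": {"deltas": [[4, 0, -0.6, 0, 0], [4, 0, -1, 0, 0], [4, 0, -1, 0, 0], [4, 0, -1, 0, 0], [4, 0, -1, 0, 0], [4, 0, -0.7, 0, 0], [4, 0, -0.4, 0, 0], [4, 0, -0.2, 0, 0]]}}

```text
time: 10.5
ee_pos: [0.5155, 0.1455, 0.0367]
ee_rot: [[-0.013, -1.0, -0.012], [-1.0, 0.013, -0.001], [0.001, 0.012, -1.0]]
contact_force: [-1.9, 0.5, 1.6]
gripper_width: 0.0539
```

>>> {"fn": "move_arm", "kwargs": {"deltas": [[4, 0.05, -0.5, 0, 0], [4, 0, -0.6, 0, 0], [4, 0, -0.5, 0, 0], [4, 0, -0.3, 0, 0], [4, 0, -0.1, 0, 0], [4, 0, 0, 0, 0]]}}

```text
time: 11.1
ee_pos: [0.5367, 0.1451, 0.0367]
ee_rot: [[-0.012, -1.0, -0.012], [-1.0, 0.012, -0.001], [0.001, 0.012, -1.0]]
contact_force: [-2.5, -0.1, 2.7]
gripper_width: 0.054
```

```bash
python3 - <<'E'
from h import *
np.set_printoptions(precision=4,suppress=True)
s=env.observe();print(s["contact_force"],s["torque"])
p=env.camera("wrist");save(p,"w5.png")
E
```

```text
[-2.517  -0.0979  2.7077] [-0.0953  0.5466 -0.1005]
```

View pics/w5.png

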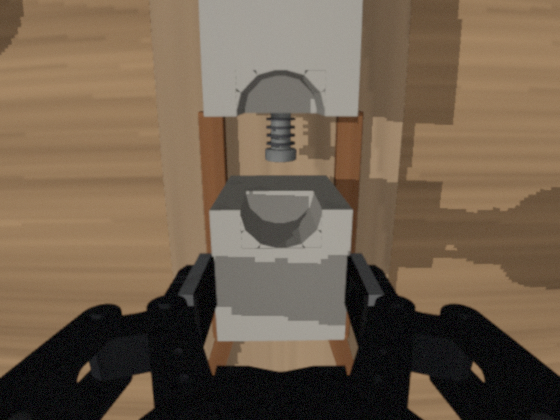

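The view shows the mould aligned with the fixed half: pin at column 280, hollow centred at 281. The pin has not been touched yet. I'll push slowly.

>>> {"fn": "move_arm", "kwargs": {"deltas": [[4, 0, -0.3, 0, 0], [4, 0, -0.3, 0, 0], [4, 0, -0.3, 0, 0], [4, 0, -0.3, 0, 0], [4, 0, -0.2, 0, 0], [4, 0, -0.2, 0, 0]]}}

```text
time: 11.75
ee_pos: [0.5514, 0.1452, 0.037]
ee_rot: [[-0.011, -1.0, -0.015], [-1.0, 0.011, -0.002], [0.002, 0.015, -1.0]]
contact_force: [-8.1, 0.3, 8.9]
gripper_width: 0.0536
```

>>> {"fn": "move_arm", "kwargs": {"deltas": [[4, 0, -0.3, -0.03, 0], [4, 0, -0.3, 0, 0], [4, 0, -0.3, 0, 0], [4, 0, -0.3, 0, 0]]}}

```text
time: 12.15
ee_pos: [0.5583, 0.1451, 0.0373]
ee_rot: [[-0.01, -1.0, -0.026], [-1.0, 0.01, -0.005], [0.005, 0.026, -1.0]]
contact_force: [-9.9, -0.8, 9.9]
gripper_width: 0.0541
```

>>> {"fn": "move_arm", "kwargs": {"deltas": [[4, 0, 0, 0.05, 0], [4, 0, 0, 0.05, 0]]}}

```text
time: 12.35
ee_pos: [0.5569, 0.1451, 0.0368]
ee_rot: [[-0.009, -1.0, -0.029], [-1.0, 0.009, -0.006], [0.006, 0.029, -1.0]]
contact_force: [-6.5, -1.0, 9.1]
gripper_width: 0.0543
```

```bash
python3 - <<'E'
from h import *
np.set_printoptions(precision=4,suppress=True)
s=env.observe();print(s["contact_force"],s["torque"],s["ee_pos"],s["ee_rot"])
p=env.camera("wrist");f=p["frame"][:,:,::-1]
cv2.imwrite("pics/w6.png",cv2.resize(f[60:360,180:380],None,fx=3,fy=2))
p=env.camera("side")
E
```

```text
[-6.5117 -1.0174  9.1473] [-0.289   1.2897 -0.0544] [0.5569 0.1451 0.0368] [[-0.0092 -0.9995 -0.0294]
 [-0.9999  0.0094 -0.006 ]
 [ 0.0063  0.0294 -0.9995]]
```

View pics/w6.png

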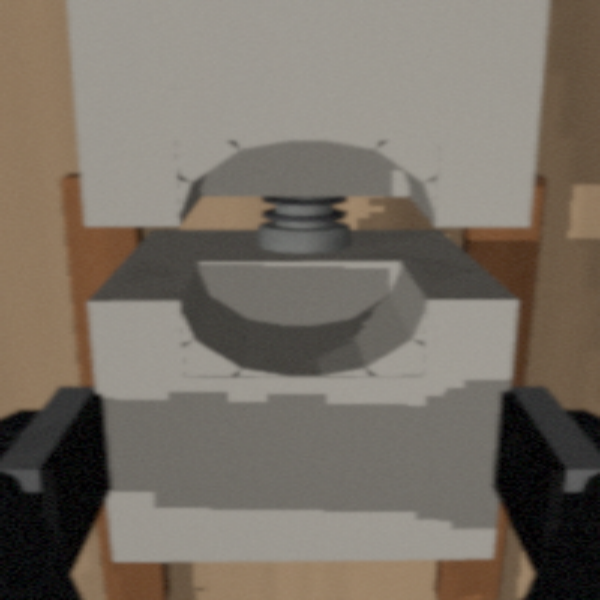

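>>> {"fn": "move_arm", "kwargs": {"deltas": [[4, 0, -0.4, 0.05, 0], [4, 0, -0.4, 0.05, 0], [4, 0, -0.4, 0.05, 0], [4, 0, -0.4, 0.05, 0]]}}

```text
time: 12.85
ee_pos: [0.5658, 0.1453, 0.0378]
ee_rot: [[-0.007, -0.999, -0.043], [-1.0, 0.007, -0.011], [0.011, 0.042, -0.999]]
contact_force: [-15.7, -1.8, 20.0]
gripper_width: 0.0538
```

>>> {"fn": "move_arm", "kwargs": {"deltas": [[4, 0, 0.7, 0, 0], [4, 0, 0.7, 0, 0], [4, 0, 0.5, 0, 0], [4, 0, 0.3, 0.1, 0], [4, 0, 0, 0.2, 0], [4, 0, 0, 0.3, 0], [4, 0, 0, 0.3, 0]]}}

```text
time: 13.55
ee_pos: [0.5456, 0.1456, 0.0367]
ee_rot: [[-0.007, -0.999, -0.035], [-1.0, 0.008, -0.012], [0.012, 0.035, -0.999]]
contact_force: [-11.1, -3.4, 23.7]
gripper_width: 0.0541
```

>>> {"fn": "move_arm", "kwargs": {"deltas": [[4, 0, 0.1, 0.4, 0], [4, 0, 0.1, 0.5, 0], [4, 0, 0.1, 0.5, 0], [4, 0, 0.1, 0.5, 0], [4, 0, 0.1, 0.5, 0]]}}

```text
time: 14.05
ee_pos: [0.5458, 0.1458, 0.0361]
ee_rot: [[-0.009, -1.0, -0.017], [-1.0, 0.009, -0.018], [0.018, 0.017, -1.0]]
contact_force: [-17.7, -5.6, 41.4]
gripper_width: 0.0539
```

>>> {"fn": "move_arm", "kwargs": {"deltas": [[4, 0.15, 0.15, 0.5, 0], [4, 0.15, 0.15, 0.5, 0], [4, 0.15, 0.15, 0.5, 0], [4, 0.1, 0.15, 0.5, 0]]}}

```text
time: 14.45
ee_pos: [0.5452, 0.1458, 0.0356]
ee_rot: [[-0.007, -1.0, 0.002], [-1.0, 0.007, -0.016], [0.016, -0.002, -1.0]]
contact_force: [-15.2, -3.9, 39.6]
gripper_width: 0.0536
```

>>> {"fn": "move_arm", "kwargs": {"deltas": [[4, 0, -0.8, 0.1, 0], [4, 0, -1, 0.15, 0], [4, 0, -1, 0.15, 0]]}}

```text
time: 14.75
ee_pos: [0.5705, 0.1464, 0.0372]
ee_rot: [[-0.005, -1.0, 0.0], [-1.0, 0.005, -0.019], [0.019, -0.001, -1.0]]
contact_force: [-15.5, 2.9, 24.3]
gripper_width: 0.0536
```

>>> {"fn": "move_arm", "kwargs": {"deltas": [[4, 0.05, -0.7, 0.2, 0], [4, 0, -0.6, 0.2, 0]]}}

```text
time: 14.95
ee_pos: [0.5755, 0.147, 0.0377]
ee_rot: [[-0.002, -1.0, -0.014], [-1.0, 0.003, -0.022], [0.022, 0.014, -1.0]]
contact_force: [-49.5, -11.1, 48.0]
gripper_width: 0.0536
```

```bash
python3 - <<'E'
from h import *
np.set_printoptions(precision=4,suppress=True)
s=env.observe();print(s["contact_force"],s["torque"],s["ee_pos"])
p=env.camera("wrist");f=p["frame"][:,:,::-1]
cv2.imwrite("pics/w7.png",cv2.resize(f[90:360,180:380],None,fx=4,fy=2.2))
E
```

```text
[-49.5453 -11.1148  47.9978] [-2.1012 11.0444 -0.2729] [0.5755 0.147  0.0377]
```

View pics/w7.png

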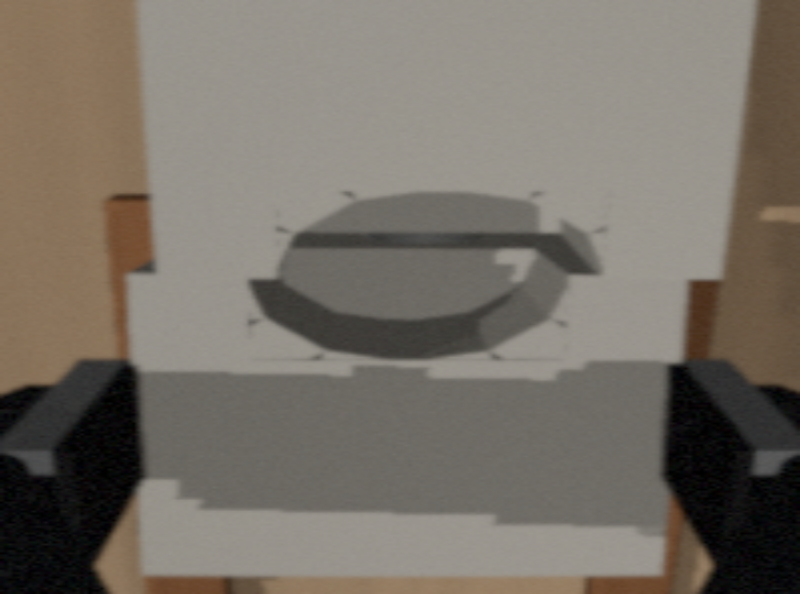

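The faces touch only near the top: in the picture the mould has pitched nose-down in the pads, and it sits about 3 mm towards +y. I'll back off the pin, reset the mould flat, and regrip lower, nearer the pin line, and centred.

>>> {"fn": "move_arm", "kwargs": {"deltas": [[4, 0, 0.6, -0.1, 0], [4, 0, 0.8, 0, 0], [4, 0, 0.8, 0, 0], [4, 0, 0.6, 0, 0], [4, 0.1, 0.4, 0, 0], [4, 0, 0.2, 0, 0], [8.5, 0, 0, 0, 0], [8.5, 0, 0, 0, 0], [8.5, 0, 0, 0, 0], [8.5, 0, 0, 0, 0]]}}

```text
time: 16.0
ee_pos: [0.5386, 0.1452, 0.0395]
ee_rot: [[-0.003, -1.0, -0.017], [-1.0, 0.004, -0.024], [0.024, 0.017, -1.0]]
contact_force: [0.1, -0.3, -0.0]
gripper_width: 0.0848
```

```bash
cat >> h.py <<'E'
def face(p,z=.084):
    """top-face outline of the loose mould in a wrist picture, at height z"""
    for r in env.trace("mould_center",p)[:1]:
        c=max(cv2.findContours(r["region"].astype(np.uint8),0,1)[0],key=len)
        print(r["confidence"],r["centre"],cv2.boundingRect(c))
E
python3 - <<'E'
from h import *
np.set_printoptions(precision=4,suppress=True)
s=env.observe();print(s["ee_pos"],s["contact_force"],tool([.543,.1443,.027],89.3))
p=env.camera("wrist");save(p,"w8.png");face(p)
E
```

```text
[0.5386 0.1452 0.0395] [ 0.1142 -0.2637 -0.0232] (array([ 0.0632, -0.4631,  1.246 ]), np.float64(0.5113207280063534))
0.95 [283.1, 271.6] (215, 189, 135, 167)
```

View pics/w8.png

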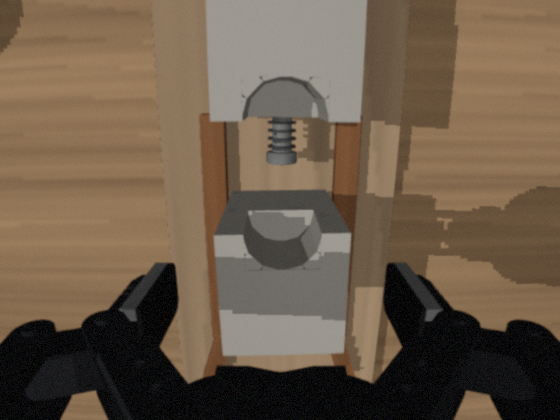

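The mould now stands flat and free in the lane: top-face corners are about (218,235), (348,233), (345,352) and (221,354), and the pin's front is at (282,158).

```bash
python3 - <<'E'
from h import *
np.set_printoptions(precision=4,suppress=True)
p=env.camera("wrist")
w=np.array([atz(p,q,.084)[:2] for q in [(218,235),(348,233),(345,352),(221,354)]])
print(w.tolist(),w.mean(0))
b=np.array([atz(p,q,.084)[:2] for q in [(209,120),(362,120)]]);print(b.tolist(),b.mean(0))
print(tool([w.mean(0)[0],.1443,.027],89.3))
E
```

```text
[[0.5586879088522179, 0.17010163784202365], [0.5588949675334838, 0.11757287402537672], [0.4998318532508915, 0.11533835506388582], [0.5000674093102613, 0.1723272735567255]] [0.5294 0.1438]
[[0.603892074337637, 0.17105859713026375], [0.6036971121327863, 0.1146173702231097]] [0.6038 0.1428]
(array([0.0707, 0.8686, 1.2511]), np.float64(0.5205540828862922))
```

>>> {"fn": "move_arm", "kwargs": {"deltas": [[8.5, 0.05, 0.8, 0.4, 0.5], [8.5, 0, 0, 0.5, 0], [8.5, 0, 0, 0.25, 0], [8.5, 0, 0, 0, 0]]}}

```text
time: 16.55
ee_pos: [0.5288, 0.1445, 0.0267]
ee_rot: [[-0.012, -1.0, -0.018], [-1.0, 0.013, -0.024], [0.024, 0.018, -1.0]]
contact_force: [0.4, 0.4, 0.1]
gripper_width: 0.085
```

```bash
python3 - <<'E'
from h import *
np.set_printoptions(precision=4,suppress=True)
print(env.observe()["contact_force"],tool([.5294,.1446,.027],89.3))
E
```

```text
[0.3633 0.3848 0.074 ] (array([-0.0137, -0.0558, -0.0344]), np.float64(-0.009272697488654558))
```

>>> {"fn": "move_arm", "kwargs": {"deltas": [[8.5, 0, 0, 0.35, 0], [4, 0, 0, 0.03, 0], [4, 0, 0, 0, 0], [4, 0, 0, 0, 0], [4, 0, 0, 0, 0], [4, 0, 0, 0, 0], [4, 0, 0, 0, 0], [4, 0, 0, 0, 0]]}}

```text
time: 17.35
ee_pos: [0.5293, 0.1443, 0.0227]
ee_rot: [[-0.013, -1.0, -0.018], [-1.0, 0.013, -0.024], [0.024, 0.017, -1.0]]
contact_force: [-0.3, -0.6, -0.4]
gripper_width: 0.0548
```

>>> {"fn": "move_arm", "kwargs": {"deltas": [[4, 0, -0.6, 0, 0], [4, 0, -0.7, 0, 0], [4, 0, -0.7, 0, 0], [4, 0, -0.7, 0, 0], [4, 0, -0.7, 0.03, 0]]}}

```text
time: 17.85
ee_pos: [0.5612, 0.1445, 0.023]
ee_rot: [[-0.011, -1.0, -0.025], [-1.0, 0.012, -0.026], [0.026, 0.025, -0.999]]
contact_force: [-15.7, -2.5, 18.9]
gripper_width: 0.0546
```

```bash
cat >> h.py <<'E'
def rows():
    p=env.camera("wrist");face(p);return p
E
python3 - <<'E'
from h import *
p=rows();save(p,"w9.png")
E
```

```text
0.9 [281.5, 274.8] (201, 180, 158, 186)
```

>>> {"fn": "move_arm", "kwargs": {"deltas": [[4, 0, -0.8, 0.03, 0], [4, 0, -0.8, 0.05, 0]]}}

```text
time: 18.15
ee_pos: [0.5727, 0.1444, 0.0232]
ee_rot: [[-0.01, -0.999, -0.035], [-1.0, 0.011, -0.029], [0.029, 0.035, -0.999]]
contact_force: [-43.0, -2.4, 34.6]
gripper_width: 0.0546
```

>>> {"fn": "move_arm", "kwargs": {"deltas": [[4, 0, -0.1, 0.4, 0], [4, 0, -0.1, 0.5, 0], [4, 0, -0.1, 0.5, 0]]}}

```text
time: 18.45
ee_pos: [0.5722, 0.1444, 0.0231]
ee_rot: [[-0.01, -0.999, -0.041], [-0.999, 0.012, -0.034], [0.035, 0.04, -0.999]]
contact_force: [-28.0, -9.0, 50.1]
gripper_width: 0.0551
```

```bash
python3 - <<'E'
from h import *
p=rows();save(p,"w10.png")
g=cv2.cvtColor(p["frame"],cv2.COLOR_RGB2GRAY).astype(int)
for c in (215,250,270,281,292,340): print(c,g[170:235,c-2:c+3].mean(1).astype(int).tolist())
E
```

```text
0.96 [280.8, 283.1] (201, 199, 159, 168)
215 [145, 146, 145, 145, 145, 145, 144, 145, 144, 145, 146, 146, 146, 145, 145, 146, 146, 144, 146, 144, 146, 145, 146, 145, 146, 145, 146, 145, 146, 146, 145, 146, 144, 145, 146, 145, 144, 145, 145, 145, 145, 144, 144, 145, 145, 146, 145, 145, 145, 144, 145, 145, 146, 145, 145, 144, 135, 112, 121, 141, 145, 145, 146, 145, 146]
250 [147, 146, 147, 146, 148, 147, 147, 146, 147, 146, 146, 146, 146, 147, 147, 147, 147, 147, 147, 146, 146, 147, 146, 147, 147, 145, 141, 134, 125, 108, 85, 82, 98, 104, 103, 104, 103, 104, 104, 105, 103, 104, 104, 103, 104, 103, 104, 104, 104, 103, 103, 98, 88, 79, 70, 63, 61, 61, 61, 61, 60, 61, 61, 61, 61]
270 [147, 147, 148, 147, 147, 147, 146, 148, 148, 147, 147, 147, 147, 144, 133, 113, 107, 106, 105, 105, 105, 105, 104, 105, 105, 106, 105, 107, 102, 88, 74, 86, 102, 104, 105, 106, 105, 106, 106, 105, 106, 105, 105, 105, 104, 105, 104, 105, 105, 105, 105, 106, 105, 104, 103, 105, 105, 106, 106, 105, 105, 104, 105, 101, 85]
281 [148, 147, 147, 148, 148, 147, 149, 149, 148, 147, 147, 144, 130, 112, 105, 105, 105, 
[... 189 characters left out ...]
7, 105, 104, 106, 106, 106, 106, 106, 106, 99]
292 [148, 148, 148, 147, 148, 148, 148, 148, 148, 149, 148, 143, 125, 111, 105, 107, 106, 107, 106, 106, 105, 107, 106, 108, 106, 106, 106, 106, 101, 81, 78, 98, 105, 107, 105, 105, 106, 106, 106, 107, 105, 105, 106, 106, 106, 106, 105, 106, 107, 106, 106, 106, 105, 105, 105, 106, 106, 107, 107, 107, 105, 103, 91, 73, 67]
340 [148, 147, 148, 149, 148, 148, 148, 149, 149, 148, 148, 149, 149, 148, 149, 148, 149, 149, 149, 147, 149, 149, 149, 148, 148, 149, 148, 148, 149, 150, 148, 149, 149, 149, 149, 149, 148, 149, 150, 148, 149, 149, 149, 150, 148, 149, 148, 149, 149, 148, 149, 148, 149, 149, 149, 147, 148, 149, 149, 149, 148, 149, 150, 149, 149]
```

>>> {"fn": "move_arm", "kwargs": {"deltas": [[4, 0, -0.6, -0.1, 0], [4, 0, -0.8, -0.1, 0]]}}

```text
time: 18.75
ee_pos: [0.5715, 0.1446, 0.0238]
ee_rot: [[-0.008, -0.998, -0.069], [-0.999, 0.011, -0.039], [0.04, 0.068, -0.997]]
contact_force: [-37.9, -1.1, 15.9]
gripper_width: 0.0549
```

```bash
cat >> h.py <<'E'
def gaps():
    p=rows();g=cv2.cvtColor(p["frame"],cv2.COLOR_RGB2GRAY).astype(int)
    for c in (208,215,228): print(c,g[215:240,c-2:c+3].mean(1).astype(int).tolist())
    for c in (265,275,285,295): print(c,g[188:212,c-2:c+3].mean(1).astype(int).tolist())
    for c in (338,345): print(c,g[215:240,c-2:c+3].mean(1).astype(int).tolist())
    return p
E
python3 - <<'E'
from h import *
p=gaps();save(p,"w11.png");print(env.observe()["contact_force"],env.observe()["ee_pos"])
E
```

```text
0.61 [280.5, 286.0] (202, 200, 158, 165)
208 [137, 136, 137, 135, 134, 133, 131, 129, 128, 128, 125, 126, 123, 126, 134, 142, 144, 145, 145, 144, 145, 144, 145, 145, 145]
215 [144, 145, 146, 144, 145, 144, 145, 144, 145, 144, 144, 145, 144, 145, 144, 144, 145, 145, 145, 145, 145, 145, 144, 145, 145]
228 [145, 145, 146, 145, 145, 146, 145, 145, 145, 145, 145, 146, 145, 145, 145, 145, 146, 145, 145, 145, 145, 146, 145, 145, 145]
265 [143, 131, 114, 107, 105, 105, 105, 106, 104, 105, 104, 97, 76, 80, 99, 104, 105, 105, 104, 106, 103, 103, 103, 104]
275 [107, 105, 105, 105, 107, 104, 105, 106, 106, 106, 104, 95, 77, 82, 98, 105, 104, 105, 105, 105, 105, 105, 106, 105]
285 [106, 104, 106, 107, 105, 104, 107, 106, 105, 105, 103, 94, 76, 86, 100, 104, 104, 105, 105, 104, 105, 105, 105, 105]
295 [106, 105, 107, 106, 106, 107, 107, 105, 106, 106, 103, 91, 78, 88, 100, 106, 107, 105, 106, 106, 104, 105, 105, 105]
338 [149, 148, 148, 149, 149, 148, 149, 149, 149, 149, 149, 144, 140, 146, 149, 149, 149, 149, 148, 149, 149, 150, 149, 149, 148]
345 [148, 149, 148, 149, 148, 148, 148, 149, 148, 148, 149, 145, 140, 146, 149, 149, 149, 149, 149, 149, 149, 149, 150, 149, 149]
[-38.63749158  -5.65111717  28.80736831] [0.57151034 0.14455969 0.02369986]
```

>>> {"fn": "move_arm", "kwargs": {"deltas": [[4, 0.05, 0, 0.5, 0], [4, 0.05, 0, 0.6, 0], [4, 0.05, 0, 0.6, 0], [4, 0.05, 0, 0.6, 0]]}}

```text
time: 19.25
ee_pos: [0.5716, 0.1446, 0.023]
ee_rot: [[-0.008, -0.998, -0.062], [-0.999, 0.01, -0.042], [0.043, 0.062, -0.997]]
contact_force: [-26.1, -6.5, 51.0]
gripper_width: 0.0551
```

```bash
python3 - <<'E'
from h import *
p=gaps();save(p,"w12.png");print(env.observe()["contact_force"],env.observe()["ee_pos"])
E
```

```text
0.93 [281.9, 283.6] (202, 200, 159, 167)
208 [133, 133, 131, 130, 128, 127, 124, 122, 121, 120, 118, 117, 115, 116, 120, 132, 143, 144, 145, 144, 144, 145, 144, 145, 144]
215 [145, 145, 144, 145, 144, 144, 145, 145, 145, 145, 145, 145, 144, 145, 142, 140, 143, 144, 144, 145, 145, 145, 145, 144, 144]
228 [146, 146, 145, 145, 145, 145, 146, 146, 146, 145, 145, 145, 145, 145, 145, 145, 146, 145, 145, 145, 144, 145, 145, 146, 145]
265 [136, 128, 115, 107, 105, 106, 105, 106, 105, 105, 106, 99, 85, 73, 82, 99, 103, 104, 104, 104, 103, 104, 104, 105]
275 [108, 105, 106, 105, 104, 104, 106, 104, 106, 105, 104, 100, 81, 70, 85, 101, 104, 105, 105, 105, 105, 104, 104, 105]
285 [105, 105, 107, 106, 106, 106, 106, 106, 106, 105, 106, 101, 81, 73, 87, 100, 105, 105, 105, 106, 105, 105, 106, 106]
295 [106, 106, 105, 106, 106, 106, 106, 105, 106, 106, 105, 100, 76, 69, 87, 101, 105, 107, 106, 106, 105, 105, 105, 105]
338 [148, 148, 149, 148, 149, 150, 147, 149, 149, 149, 149, 148, 143, 130, 134, 146, 149, 149, 149, 150, 149, 150, 149, 149, 149]
345 [148, 149, 148, 148, 149, 148, 149, 149, 149, 148, 148, 148, 141, 126, 133, 145, 149, 149, 149, 149, 149, 150, 149, 149, 149]
[-24.55530135  -7.49316511  50.64822003] [0.57160062 0.1446129  0.02295261]
```

>>> {"fn": "move_arm", "kwargs": {"deltas": [[4, 0.05, 0, 0.7, 0], [4, 0.05, 0, 0.7, 0], [4, 0.05, 0, 0.7, 0], [4, 0.05, 0, 0.7, 0], [4, 0, -0.3, 0.3, 0], [4, 0, -0.6, 0.2, 0]]}}

```text
time: 19.95
ee_pos: [0.572, 0.1445, 0.0233]
ee_rot: [[-0.006, -0.998, -0.068], [-0.999, 0.01, -0.051], [0.052, 0.068, -0.996]]
contact_force: [-47.7, -9.4, 41.5]
gripper_width: 0.0548
```

```bash
python3 - <<'E'
from h import *
p=gaps();save(p,"w13.png");print(env.observe()["contact_force"],env.observe()["ee_pos"])
E
```

```text
0.83 [281.3, 287.3] (202, 201, 158, 165)
208 [116, 114, 113, 113, 109, 107, 105, 103, 100, 99, 98, 98, 94, 95, 94, 108, 131, 142, 144, 144, 145, 145, 145, 145, 144]
215 [144, 145, 145, 144, 145, 144, 145, 145, 144, 145, 145, 144, 144, 145, 145, 145, 144, 145, 145, 144, 145, 145, 145, 145, 144]
228 [147, 145, 146, 145, 144, 144, 145, 145, 145, 146, 145, 145, 146, 145, 145, 145, 145, 146, 145, 145, 146, 145, 145, 146, 146]
265 [127, 129, 134, 135, 126, 116, 110, 106, 105, 105, 105, 103, 99, 80, 75, 96, 103, 105, 104, 104, 104, 104, 103, 104]
275 [140, 124, 109, 105, 106, 105, 106, 107, 105, 106, 104, 105, 99, 82, 78, 99, 104, 104, 104, 104, 105, 105, 103, 104]
285 [110, 106, 105, 107, 107, 106, 105, 108, 106, 106, 107, 106, 98, 77, 74, 98, 104, 105, 106, 104, 104, 105, 105, 104]
295 [110, 107, 107, 107, 106, 106, 105, 107, 106, 107, 106, 106, 100, 78, 81, 100, 105, 104, 104, 105, 105, 104, 105, 105]
338 [147, 147, 148, 148, 148, 147, 148, 148, 147, 148, 148, 147, 148, 142, 130, 144, 148, 150, 149, 149, 148, 150, 149, 149, 149]
345 [147, 147, 149, 148, 147, 149, 148, 148, 149, 148, 148, 148, 147, 138, 124, 142, 148, 150, 149, 149, 149, 148, 149, 149, 149]
[-39.85631594  -8.98613359  42.77057287] [0.57185137 0.14452923 0.02324546]
```

>>> {"fn": "move_arm", "kwargs": {"deltas": [[4, 0, 0.6, -0.3, 0], [4, 0, 0.8, 0, 0], [4, 0, 0.8, 0, 0], [4, 0, 0.6, 0, 0], [4, 0, 0.3, 0.1, 0], [4, 0.3, 0, 0.3, 0], [4, 0.4, 0.1, 0.4, 0], [4, 0.5, 0.1, 0.4, 0], [4, 0.5, 0.1, 0.4, 0]]}}

```text
time: 20.95
ee_pos: [0.5376, 0.1417, 0.023]
ee_rot: [[0.004, -0.998, -0.062], [-0.999, -0.002, -0.036], [0.036, 0.062, -0.997]]
contact_force: [-6.2, 5.9, 20.4]
gripper_width: 0.0548
```

>>> {"fn": "move_arm", "kwargs": {"deltas": [[4, 0.6, 0.15, 0.6, 0], [4, 0.6, 0.15, 0.6, 0], [4, 0.6, 0.15, 0.7, 0], [4, 0.6, 0.15, 0.7, 0], [4, 0.6, 0.15, 0.7, 0], [4, 0.6, 0.15, 0.7, 0]]}}

```text
time: 21.55
ee_pos: [0.5409, 0.1419, 0.0217]
ee_rot: [[0.022, -1.0, -0.019], [-1.0, -0.022, 0.002], [-0.003, 0.018, -1.0]]
contact_force: [-22.2, 6.4, 53.0]
gripper_width: 0.055
```

>>> {"fn": "move_arm", "kwargs": {"deltas": [[4, 0.2, 0.2, 0.7, 0.5], [4, 0.2, 0.2, 0.7, 0.5], [4, 0.1, 0.2, 0.7, 0.5], [4, 0.1, 0.2, 0.7, 0.5], [4, 0.1, 0.2, 0.6, 0]]}}

```text
time: 22.05
ee_pos: [0.5465, 0.1437, 0.0207]
ee_rot: [[-0.009, -1.0, 0.021], [-1.0, 0.009, 0.006], [-0.006, -0.021, -1.0]]
contact_force: [-20.3, -5.5, 46.8]
gripper_width: 0.0549
```

>>> {"fn": "move_arm", "kwargs": {"deltas": [[4, 0, 0.3, -0.15, 0], [4, 0, 0.3, -0.05, 0], [8.5, 0, 0, 0, 0], [8.5, 0, 0, 0, 0], [8.5, 0, 0, 0, 0], [8.5, 0, 0, 0, 0], [8.5, 0, 0, 0, 0]]}}

```text
time: 22.75
ee_pos: [0.5437, 0.143, 0.0242]
ee_rot: [[-0.01, -1.0, 0.027], [-1.0, 0.011, 0.006], [-0.006, -0.027, -1.0]]
contact_force: [-0.0, 0.1, -0.1]
gripper_width: 0.0849
```

```bash
python3 - <<'E'
from h import *
np.set_printoptions(precision=4,suppress=True)
p=env.camera("wrist");save(p,"w14.png")
r=env.trace("mould_center",p)[0]["region"].astype(np.uint8)
c=max(cv2.findContours(r,0,1)[0],key=len);x,y,w,h=cv2.boundingRect(c);print(x,y,w,h)
# rear top edge: lowest rows of the region; plus its ends
rows_=[np.where(r[k])[0][[0,-1]].tolist() for k in (y+h-6,y+h-25,y+h-60)];print(rows_)
print("rear",atz(p,(x+w/2,y+h),.084)); print("mid of sides",[ (atz(p,(a,k),.084)+atz(p,(b,k),.084))/2 for (a,b),k in zip(rows_,(y+h-6,y+h-25,y+h-60))])
b=env.trace("back_half",p)[0]["region"].astype(np.uint8);c=max(cv2.findContours(b,0,1)[0],key=len);print("back",cv2.boundingRect(c))
k=cv2.boundingRect(c);print(atz(p,(k[0]+k[2]/2,k[1]+k[3]),.084))
print(env.observe()["ee_pos"],env.observe()["contact_force"])
E
```

```text
186 0 175 133
[[192, 355], [190, 356], [188, 358]]
rear [0.6028 0.143  0.084 ]
mid of sides [array([0.6049, 0.1431, 0.084 ]), array([0.6111, 0.1431, 0.084 ]), array([0.6223, 0.143 , 0.084 ])]
back (202, 189, 155, 180)
[0.5086 0.142  0.084 ]
[0.5436 0.143  0.0244] [-0.3874  0.226   0.7292]
```

>>> {"fn": "move_arm", "kwargs": {"deltas": [[8.5, -0.15, 0.45, 0.2, 0], [8.5, 0, 0, 0.05, 0], [4, 0, 0, 0, 0], [4, 0, 0, 0, 0], [4, 0, 0, 0, 0], [4, 0, 0, 0, 0], [4, 0, 0, 0, 0], [4, 0, 0, 0, 0]]}}

```text
time: 23.7
ee_pos: [0.5389, 0.1451, 0.0218]
ee_rot: [[-0.01, -1.0, 0.027], [-1.0, 0.01, 0.006], [-0.006, -0.027, -1.0]]
contact_force: [0.5, 0.5, 0.5]
gripper_width: 0.0548
```

```bash
python3 - <<'E'
from h import *
np.set_printoptions(precision=4,suppress=True)
p=env.camera("wrist");save(p,"w15.png");g=p["frame"]
rs={n:[x for x in env.trace(n,p)] for n in("mould_center","back_half")}
for n in rs:
  for r in rs[n]: print(n,r["confidence"],cv2.boundingRect(r["region"].astype(np.uint8)))
G=cv2.cvtColor(g,cv2.COLOR_RGB2GRAY).astype(int)
for row in (110,240,280): print(row,[i for i in range(170,395) if abs(G[row,i+1]-G[row,i-1])>18])
E
```

```text
mould_center 0.59 (201, 181, 160, 182)
back_half 0.71 (191, 0, 179, 119)
110 [194, 195, 230, 231, 232, 241, 242, 243, 312, 313, 318, 319, 327, 328, 329, 364, 365, 366]
240 [198, 199, 200, 202, 203, 204, 240, 241, 242, 243, 320, 321, 322, 358, 359, 360, 362]
280 [170, 171, 172, 173, 182, 183, 184, 197, 198, 199, 200, 205, 206, 207, 208, 353, 354, 355, 356, 362, 363, 377, 378, 388, 389, 390, 391]
```

>>> {"fn": "move_arm", "kwargs": {"deltas": [[4, 0, -0.5, 0.02, 0], [4, 0, -0.7, 0.04, 0], [4, 0, -0.7, 0.05, 0], [4, 0, -0.7, 0.1, 0]]}}

```text
time: 24.25
ee_pos: [0.5611, 0.1455, 0.022]
ee_rot: [[-0.008, -1.0, 0.019], [-1.0, 0.008, 0.004], [-0.004, -0.019, -1.0]]
contact_force: [-20.2, -3.6, 27.4]
gripper_width: 0.0547
```

>>> {"fn": "move_arm", "kwargs": {"deltas": [[4, 0, -0.7, 0.2, 0], [4, 0, -0.3, 0.5, 0], [4, 0, -0.1, 0.7, 0], [4, 0, -0.1, 0.7, 0], [4, 0, -0.1, 0.7, 0]]}}

```text
time: 24.75
ee_pos: [0.5682, 0.1461, 0.022]
ee_rot: [[-0.006, -1.0, 0.011], [-1.0, 0.006, -0.011], [0.01, -0.011, -1.0]]
contact_force: [-39.2, -11.5, 71.4]
gripper_width: 0.055
```

>>> {"fn": "move_arm", "kwargs": {"deltas": [[4, 0.25, 0.15, 0.5, 0], [4, 0.25, 0.15, 0.5, 0], [4, 0.25, 0.15, 0.5, 0]]}}

```text
time: 25.05
ee_pos: [0.5675, 0.1459, 0.0216]
ee_rot: [[-0.002, -1.0, 0.024], [-1.0, 0.002, -0.005], [0.005, -0.024, -1.0]]
contact_force: [-17.2, -1.6, 40.6]
gripper_width: 0.055
```

>>> {"fn": "move_arm", "kwargs": {"deltas": [[4, 0.1, -0.6, 0.05, 0.3], [4, 0.05, -0.7, 0.1, 0.2]]}}

```text
time: 25.25
ee_pos: [0.5736, 0.1462, 0.022]
ee_rot: [[-0.008, -1.0, 0.013], [-1.0, 0.007, -0.007], [0.007, -0.013, -1.0]]
contact_force: [-42.8, -6.5, 39.3]
gripper_width: 0.0547
```

```bash
cat >> h.py <<'E'
def look(n):
    p=env.camera("wrist");save(p,n);G=cv2.cvtColor(p["frame"],cv2.COLOR_RGB2GRAY).astype(int)
    for c in (215,228,265,275,285,295,332,342):
        v=G[185:250,c-2:c+3].mean(1); k=[(185+i,int(x)) for i,x in enumerate(v) if x<98 and 190<185+i<245]
        print(c,k)
    for row in (185,215,235,255,275): print(row,[i for i in range(180,390) if abs(G[row,i+1]-G[row,i-1])>22])
    s=env.observe();print(np.round(s["contact_force"],1),np.round(s["ee_pos"],4))
E
python3 -c "
from h import *
look('w16.png')"
```

```text
215 []
228 []
265 [(198, 93), (199, 82), (231, 91), (232, 72), (233, 64), (234, 61), (235, 62), (236, 61), (237, 63), (238, 62), (239, 62), (240, 61), (241, 62), (242, 63), (243, 62), (244, 62)]
275 [(198, 92), (199, 82), (234, 79), (235, 65), (236, 61), (237, 64), (238, 63), (239, 62), (240, 62), (241, 62), (242, 60), (243, 63), (244, 63)]
285 [(198, 95), (199, 83), (234, 82), (235, 68), (236, 62), (237, 62), (238, 62), (239, 63), (240, 64), (241, 61), (242, 62), (243, 62), (244, 62)]
295 [(198, 94), (199, 83), (231, 95), (232, 75), (233, 63), (234, 62), (235, 63), (236, 62), (237, 63), (238, 62), (239, 62), (240, 61), (241, 61), (242, 63), (243, 66), (244, 68)]
332 []
342 []
185 [199, 204, 205, 257, 258, 315, 367, 368]
215 [200, 206, 207, 240, 241, 242, 247, 248, 308, 309, 313, 314, 324, 329, 330, 331, 332, 365, 366]
235 [202, 203, 238, 239, 240, 303, 322, 323, 358, 359, 360, 364]
255 [197, 198, 202, 203, 204, 254, 255, 256, 257, 304, 305, 306, 357, 358, 359, 363, 364]
275 [185, 200, 201, 205, 206, 207, 250, 251, 293, 294, 354, 355, 356, 360, 361, 374, 375, 386, 387]
[-30.2  -4.   28.8] [0.5735 0.1462 0.022 ]
```

>>> {"fn": "move_arm", "kwargs": {"deltas": [[4, 0.15, 0.5, 0, 0], [4, 0.25, 0.1, 0, 0], [4, 0.15, 0, 0.4, 0], [4, 0.15, 0.1, 0.5, 0.2], [4, 0.15, 0.1, 0.5, 0.2], [4, 0.1, 0.1, 0.5, 0.2]]}}

```text
time: 25.9
ee_pos: [0.5649, 0.1458, 0.0218]
ee_rot: [[-0.011, -1.0, 0.017], [-1.0, 0.011, -0.005], [0.004, -0.017, -1.0]]
contact_force: [-20.7, -6.3, 44.5]
gripper_width: 0.0547
```

>>> {"fn": "move_arm", "kwargs": {"deltas": [[4, 0.25, 0, -0.1, 0], [4, 0.15, -0.1, 0, 0], [4, 0.05, 0, 0.3, 0], [4, 0.1, 0.1, 0.5, 0], [4, 0.1, 0.1, 0.5, 0]]}}

```text
time: 26.4
ee_pos: [0.5623, 0.1436, 0.0218]
ee_rot: [[-0.007, -1.0, 0.017], [-1.0, 0.007, -0.006], [0.005, -0.017, -1.0]]
contact_force: [-22.9, -6.6, 47.2]
gripper_width: 0.055
```

>>> {"fn": "move_arm", "kwargs": {"deltas": [[4, 0.1, 0.1, 0.5, 0.2], [4, 0.1, 0.1, 0.5, 0.2], [4, 0.05, -0.5, 0.1, 0], [4, 0.05, -0.6, 0.15, 0]]}}

```text
time: 26.8
ee_pos: [0.5698, 0.1436, 0.0221]
ee_rot: [[-0.01, -1.0, 0.018], [-1.0, 0.01, -0.008], [0.008, -0.018, -1.0]]
contact_force: [-18.5, -1.9, 21.3]
gripper_width: 0.0548
```

>>> {"fn": "move_arm", "kwargs": {"deltas": [[4, 0.05, 0, 0.5, 0], [4, 0.05, 0, 0.5, 0], [4, 0.05, -0.5, 0.1, 0], [4, 0, -0.6, 0.05, 0]]}}

```text
time: 27.2
ee_pos: [0.5732, 0.1434, 0.0222]
ee_rot: [[-0.008, -1.0, 0.005], [-1.0, 0.008, -0.015], [0.015, -0.005, -1.0]]
contact_force: [-41.0, -6.5, 29.1]
gripper_width: 0.0545
```

```bash
python3 -c "
from h import *
look('w17.png')"
```

```text
215 []
228 []
265 [(198, 88), (199, 84), (231, 87), (232, 69), (233, 64), (234, 62), (235, 61), (236, 65), (237, 63), (238, 60), (239, 62), (240, 62), (241, 62), (242, 62), (243, 62), (244, 61)]
275 [(198, 89), (199, 85), (233, 96), (234, 76), (235, 64), (236, 62), (237, 63), (238, 63), (239, 62), (240, 63), (241, 61), (242, 64), (243, 62), (244, 62)]
285 [(198, 90), (199, 83), (234, 77), (235, 66), (236, 61), (237, 62), (238, 61), (239, 63), (240, 62), (241, 62), (242, 62), (243, 61), (244, 62)]
295 [(198, 89), (199, 85), (231, 93), (232, 73), (233, 64), (234, 62), (235, 61), (236, 63), (237, 63), (238, 63), (239, 63), (240, 65), (241, 69), (242, 74), (243, 77), (244, 78)]
332 []
342 []
185 [197, 198, 199, 251, 308, 309, 360, 361, 362]
215 [195, 196, 199, 200, 233, 234, 235, 247, 248, 308, 309, 313, 314, 324, 325, 326, 358, 359, 360]
235 [201, 202, 203, 238, 239, 240, 302, 303, 322, 323, 358, 359, 360]
255 [196, 197, 198, 202, 203, 204, 254, 255, 256, 305, 306, 307, 357, 358, 359, 363, 364]
275 [185, 186, 201, 204, 205, 206, 207, 279, 280, 286, 287, 354, 355, 356, 360, 361, 375, 376, 385, 386, 387]
[-33.1  -6.9  29.3] [0.5731 0.1435 0.0222]
```

>>> {"fn": "move_arm", "kwargs": {"deltas": [[4, 0.05, -0.1, 0.5, 0], [4, 0.1, -0.1, 0.6, 0], [4, 0.1, -0.1, 0.6, 0], [4, 0.1, -0.1, 0.6, 0], [4, 0.05, -0.4, 0.4, 0]]}}

```text
time: 27.75
ee_pos: [0.5728, 0.143, 0.0218]
ee_rot: [[-0.007, -1.0, -0.004], [-1.0, 0.008, -0.023], [0.023, 0.004, -1.0]]
contact_force: [-44.6, -7.1, 47.2]
gripper_width: 0.055
```

```bash
python3 -c "
from h import *
look('w18.png')
f=cv2.imread('pics/w18.png');cv2.imwrite('pics/w18c.png',cv2.resize(f[150:300,190:375],None,fx=4,fy=4,interpolation=cv2.INTER_CUBIC))"
```

```text
215 []
228 []
265 [(198, 89), (199, 85), (231, 92), (232, 73), (233, 64), (234, 63), (235, 61), (236, 63), (237, 61), (238, 62), (239, 62), (240, 61), (241, 62), (242, 63), (243, 62), (244, 62)]
275 [(198, 89), (199, 86), (234, 77), (235, 65), (236, 64), (237, 61), (238, 59), (239, 62), (240, 62), (241, 62), (242, 62), (243, 62), (244, 61)]
285 [(198, 88), (199, 85), (233, 97), (234, 77), (235, 64), (236, 62), (237, 62), (238, 61), (239, 63), (240, 62), (241, 62), (242, 61), (243, 63), (244, 62)]
295 [(198, 89), (199, 84), (231, 90), (232, 69), (233, 63), (234, 63), (235, 63), (236, 61), (237, 64), (238, 62), (239, 63), (240, 63), (241, 66), (242, 71), (243, 74), (244, 77)]
332 []
342 []
185 [197, 198, 252, 307, 308, 361, 362]
215 [194, 198, 199, 200, 233, 234, 235, 246, 247, 308, 309, 312, 313, 325, 326, 359, 360]
235 [195, 196, 201, 202, 237, 238, 239, 322, 323, 358, 359, 360]
255 [196, 197, 198, 202, 203, 204, 253, 254, 255, 307, 308, 357, 358, 359, 360, 363, 364]
275 [186, 187, 200, 204, 205, 206, 207, 287, 288, 354, 355, 356, 357, 360, 361, 375, 385, 386, 387]
[-40.5  -9.6  54.7] [0.5727 0.143  0.0217]
```

View pics/w18c.png

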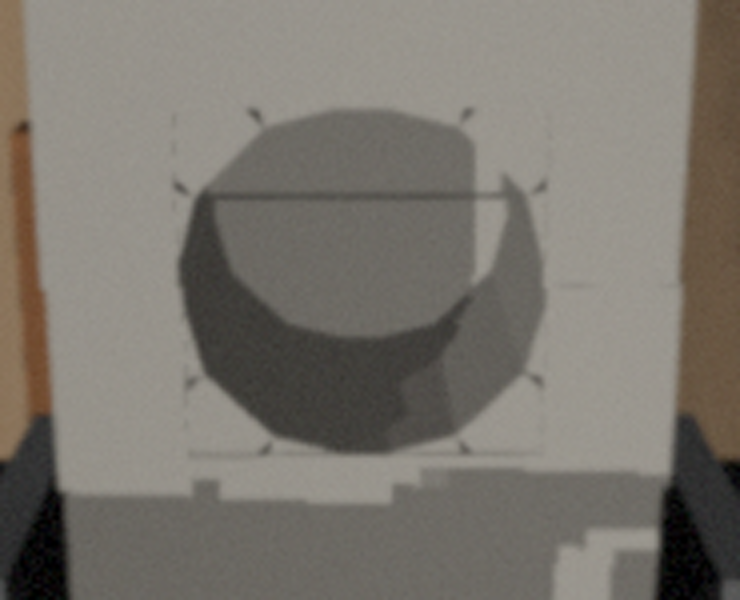

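The last picture shows the two hollows making a round cup in line. There is no seam at the top left, a faint one at the top right, and a dark line about 1 px wide (under 0.5 mm) at the hollow floor. The push is still on, about 40 N along x, so I'm handing in.

```bash
python3 -c "
from h import *
print(env.hand_in());s=env.observe();print(s['time'],s['ee_pos'],s['contact_force'],s['gripper_width'])"
```

```text
the job is handed in; nothing more can be done
None
the job is handed in; nothing more can be done
```

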